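Shift the glass-grinding lathe into its slow gear

TASK

The glass-grinding lathe on the bench is stopped, its gear lever standing somewhere in the motor-side column of the H-shaped gate; shift it into slow gear, the back slot on the grinding-wheel side. Push the lever with your fingertips along to neutral, across, and fully home into that slot, and leave it there: do not grip it, and do not force it against the gate. Leave the two jars, the tumbler of glass rods and the dressing stick where they are.

Things in the scene. Friction and masses are not known exactly. Their poses are not given: they have to be found in the camera images.
- lathe: Grey glass-grinding lathe, fixed. Origin: on the bench, under the centre of the gear case (208 x 228 mm, top at 148 mm). x = to the back (the robot stands at the front), y = to the wheel end, z up. Beyond y = 110 mm: wheel (160 mm diameter), guard and thin water pipe, up to 232 mm high. Below y = -110 mm: motor, up to 198 mm. Only gate, lever, an oil plug and the dressing stick stand on the case
- gate_mid (a point): Centre of the H-shaped opening, on top of the steel gate plate (108 x 92 mm), 170 mm above the bench, straight over the lathe's origin; axes as the lathe's. Two columns 14 mm wide along lathe x at y = -18 (motor side) and +18 mm (wheel side), each from x = -31 (front slot) to +31 mm (back slot), joined only by the neutral channel, 18 mm wide, along y through the centre
- knob (a point): Centre of the lever's black ball knob, 34 mm diameter, on a straight 10 mm steel rod. The lever pivots both ways about a point 76 mm above the lathe's origin; knob centre in the lathe's frame: x = 180 sin(along), y = 180 cos(along) sin(cross), z = 76 + 180 cos(along) cos(cross) mm. So 256 mm high upright, 246 mm at slot ends; y +-36 mm in the columns, x +-48 mm at slot ends
- sel_cross (a joint): Lever angle across the gate ('cross'), rad: 0 upright, positive to the wheel; about -0.20 in the motor-side column, +0.20 in the wheel-side column (play about 0.02). No spring: stays where it is left; about 3 N at the knob moves it
- sel_along (a joint): Lever angle along the columns ('along'), rad: 0 neutral (it can cross only within about +-0.04), positive to the back. The gate's end stops it at about +0.27 (home in a back slot) and -0.27 (front slot). No spring or detent: stays where it is left; about 3 N at the knob moves it
- frit_jar: Small closed clear jar of glass frit, 48 mm diameter, 34 mm high, standing loose on top of the gear case between gate and wheel (its top 182 mm above the bench); origin at the centre of its underside. Leave alone
- bead_jar: Larger closed clear jar, 64 mm diameter, 46 mm high, loose on the bench behind the gear case; origin at the centre of its underside. Leave alone
- rod_glass: Glass tumbler 68 mm diameter, 100 mm high, holding glass rods up to 205 mm high, loose on the bench behind the lathe's motor; origin at the centre of its underside. Leave alone
- dressing_stick: Dark grey wheel-dressing stick, 90 x 22 x 20 mm, lying loose on top of the gear case on the motor side of the gate (top 168 mm above the bench); origin at the centre of its underside. Leave alone

How it is judged:
By the outcome, as a careful person would: the job done as asked, in the order asked, and still so for the second after the job is handed in, with the robot touching nothing.
It also fails if it takes over 53 s, if anything falls off the work surface, if the arm or the gripper's body presses on something with over 40 N, if the wrist force passes 120 N, or if a joint passes its speed limit or range.

ROBOT

A 6-joint arm with a two-finger parallel gripper is mounted at the origin on the work surface. World frame = base frame: x ahead of the robot, y to its left, z up, the work surface at z = 0. Lengths are in mm, angles in degrees, forces in N, time in s.
With the tool pointing down it reaches from about 300 to 850 mm from the base axis. Payload 4.2 kg.
Tool frame: the origin (TCP) lies on the centre line of the jaws, within the pads' length; the fingertips stand 11 mm ahead of it and the grasp point (between the pads) lies 8 mm behind it; z points along the fingers, y is the line along which they close (so a half turn about z gives the same grasp; the last joint's range is limited). The gripper opens to 91 mm and grips with 3 to 60 N. Pads are 32 mm wide; open, the fingers measure 118 mm over their backs; the gripper's body (76 mm by 178 mm) begins 60 mm behind the grasp point.
Start: joints at [74.714, 18.312, 89.639, -0, 72.044, -1.146], TCP at [140.475, 557.592, 224.976] pointing down, gripper open.
Joint ranges: [-177.97, 177.97], [-48.28, 115.42], [12.27, 149.76], [-77.06, 257.06], [2.81, 150.46], [-146.56, 146.56]. Speed limits (degrees/s): [147.25, 147.25, 180, 180, 180, 180].

INTERFACE

Orientations are given as [roll, pitch, yaw] about the fixed x, y, z axes, in that order (R = Rz(yaw) Ry(pitch) Rx(roll)).
In Python, from workcell import env, grab_frame, camera_model, models gives the robot as it stands.
- The arm moves only by the shell command python3 -m crank 'ROWS' [FORCE]. ROWS is text: rows parted by semicolons, each of 7 numbers parted by spaces: the closure, from -1 (fully open) to 1 (shut), so that 0 is half open, then the shift along the tool's x, y, z in mm, then the turn, a rotation vector about the tool's x, y, z in degrees. A call has 1 to 10 rows; each row shifts and turns the commanded pose from where the row before left it, along the tool's axes as they then stand; what a row does not reach is not made up. A row lasts 1/8 s, in which the tool goes at most 62.5 mm and 10.7 degrees, less where a joint would pass 70% of its speed; a pose out of reach is approached as far as the arm can. A call is refused whole if a number of a shift passes 62.5 or a number of a turn 10.7, either way. A call with a gripper value outside its range is refused whole. The fingers move at their own pace and stop on an object; FORCE is the grip in N (left out, the last holds). Time passes only in rows, so rows that do not move let the fingers close. It gives the time, the measured TCP pose, the force, the opening and the grip force at its end, in the units of the state.
- env.state(): the state, without advancing time (a new reading comes with each control period).
- grab_frame(name): name is "scene" or "side" or "wrist"; returns the picture (384x512x3 uint8, blue, green, red); there is no depth.
- camera_model(name): a dict with "K" (3x3 intrinsics, pixels), "R" (3x3) and "t" (3): a world point X has camera coordinates R X + t; the wrist camera has in their place "mount" (4x4, takes a point from camera to tool coordinates, whose origin is the TCP and whose axes are the flange's). Camera axes: x right, y down, z forward; pixel columns grow to the right and rows downward; lengths in mm; the calibration is good to about 2 mm. A picture is of the moment at which its call begins: read the wrist's pose just before it. camera_model takes no time and is no camera call.
- env.job_done(): hands the job in; it is judged then, once.
Trained networks look in the newest picture that a camera, given by its name, has taken for a name from the list of things; names that differ only in an ending like _2 or _b are one class to them, and where a whole thing is asked for, a point or a joint stands for the part that bears it (a point fixed in the world has none). Each returns a list of dicts, best first, with "p" (0 to 1); they miss things now and then, are a little off and sometimes report something else, mostly with a low value. They report only what shows in the picture. A call takes as long as a camera call.
- models.search_frame(name, camera): "point" ([x, y, z] in mm, in world coordinates, good to about 4 mm: the middle of the surface that is visible of it).
The state is a dict: "time_s": time; "qpos": joint angles; "qvel": joint speeds; "effort": joint torques, N m; "ee_pos": TCP position; "ee_rot": TCP orientation; "force": force on the tool from outside, world axes, zero at the start; "torque": the same for the moment, N m; "gripper_width": finger opening in mm; "gripper_force": force on a finger pad.
Only numpy, scipy, OpenCV 4.12 (cv2) and the standard library are available. Lean on these libraries where they do the work, as an engineer would, in place of code of your own. Each camera call takes 0.05 s, during which the arm holds its last target. There are 200 camera calls.

## Working session

There is one attempt and no reset: what is moved stays moved. The work goes in short steps, Python scripts to look and compute and a shell command to move; the robot and the scene stay as the last step left them, time stands still between calls to the robot, and variables do not carry over. Pictures are saved under pics/ and viewed, at most 10 in all, crops included, and the job is handed in when it is done.

```bash
mkdir -p pics; python3 - <<'E'
from workcell import env, grab_frame, camera_model, models
import cv2
s=env.state(); print(s)
for c in ("scene","side"):
    cv2.imwrite(f"pics/{c}0.png",grab_frame(c))
    for n in ("lathe","gate_mid","knob","frit_jar","bead_jar","rod_glass","dressing_stick"):
        r=models.search_frame(n,c)
        print(c,n,[([round(float(v)) for v in d["point"]],round(d["p"],2)) for d in r[:2]])
    m=camera_model(c); print(m)
print(camera_model("wrist"))
E
```

```text
{'time_s': 0.0, 'qpos': array([ 7.47161181e+01,  1.83506257e+01,  8.97073571e+01, -3.13115645e-03,
        7.20430043e+01, -1.14672641e+00]), 'qvel': array([-0.03639589,  0.07526131,  0.03310537, -0.09519047,  0.02415976,
       -0.03778965]), 'effort': array([-4.37908493e-04, -4.12469566e+01, -2.31966162e+01,  7.27218948e-02,
        4.58573992e-02, -1.55551329e-04]), 'ee_pos': array([140.33408368, 557.1049713 , 224.12399732]), 'ee_rot': array([-1.79898974e+02,  9.55295323e-04,  1.65863813e+02]), 'force': array([-0.17366055, -0.593347  , -0.34854624]), 'torque': array([-0.01151461, -0.05228757,  0.01116706]), 'gripper_force': 0.0, 'gripper_width': 91.44261533491455}
scene lathe [([614, -16, 146], 0.93)]
scene gate_mid [([567, -38, 171], 0.71)]
scene knob [([594, -82, 256], 0.53)]
scene frit_jar [([541, 54, 178], 0.67), ([566, -37, 167], 0.61)]
scene bead_jar [([745, -57, 47], 0.55)]
scene rod_glass [([651, -275, 89], 0.79)]
scene dressing_stick [([494, -89, 166], 0.74), ([544, 54, 181], 0.61)]
{'K': array([[394.10380345,   0.        , 262.04641098],
       [  0.        , 394.1038034
[... 774 characters left out ...]
0171e-04],
       [ 8.06149077e-02,  6.39760673e-01, -7.64334690e-01],
       [-9.68582493e-02, -7.58173274e-01, -6.44819173e-01]]), 't': array([640.29761174, 128.91137676, 906.24190547])}
{'K': array([[288.63575315,   0.        , 254.46073328],
       [  0.        , 288.63575315, 189.80862439],
       [  0.        ,   0.        ,   1.        ]]), 'mount': array([[-5.19858385e-04, -9.70857259e-01, -2.39657907e-01,
         6.80095744e+01],
       [ 9.99999833e-01, -5.65102396e-04,  1.20068919e-04,
        -1.06335588e+00],
       [-2.52001039e-04, -2.39657804e-01,  9.70857391e-01,
        -1.60346222e+02],
       [ 0.00000000e+00,  0.00000000e+00,  0.00000000e+00,
         1.00000000e+00]])}
```

View pics/scene0.png

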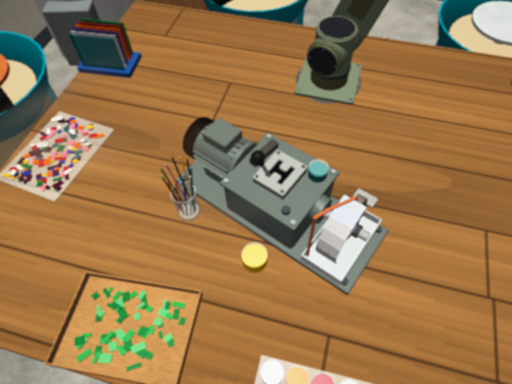

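View pics/side0.png

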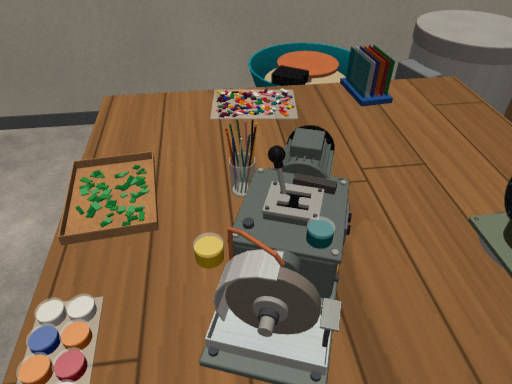

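The scene view has the gate plate around (283,172) and the knob around (262,158). The side view has them around (295,201) and (277,154). Next I'll fit the gate's yaw and centre from the plate outline.

```bash
cat > h.py <<'E'
import numpy as np, cv2
from workcell import env, grab_frame, camera_model, models
from scipy.spatial.transform import Rotation as Ro
def cam(c,s=None):
    m=camera_model(c)
    if c!="wrist": return m["K"],np.array(m["R"]),np.array(m["t"])
    M=m["mount"]; Rw=Ro.from_euler('xyz',s["ee_rot"],degrees=True).as_matrix()
    Rc=Rw@M[:3,:3]; tc=Rw@M[:3,3]+s["ee_pos"]; return m["K"],Rc.T,-Rc.T@tc
def rectify(img,C,z,x0,y0,n=250,sc=3):
    # top-down image on plane z; col = (y0+half - y)*sc, row=(x0+half-x)*sc
    K,R,t=C; h=n/2
    A=np.array([[0,-1/sc,x0+h],[-1/sc,0,y0+h],[0,0,z],[0,0,1]])  # (col,row,1)->world
    H=K@np.c_[R,t]@A
    return cv2.warpPerspective(img,H,(n*sc,n*sc),flags=cv2.INTER_LINEAR|cv2.WARP_INVERSE_MAP)
def proj(C,P):
    K,R,t=C; p=(K@(R@np.atleast_2d(P).T+t[:,None])); return (p[:2]/p[2]).T
E
python3 - <<'E'
from h import *
o=[]
for c in ("scene","side"):
    r=rectify(cv2.imread(f"pics/{c}0.png"),cam(c),170,563,-38,200,2)
    o.append(r)
cv2.imwrite("pics/rect.png",np.hstack(o))
E
```

```text
(no output)
```

View pics/rect.png

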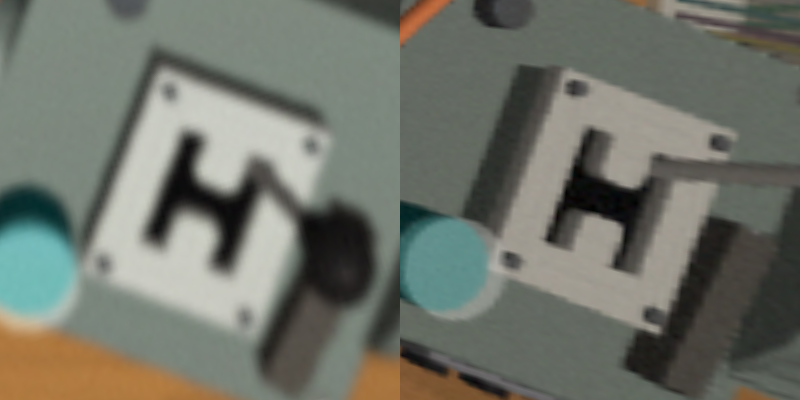

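Both rectified views show the plate's long axis (lathe x) at about −20.8° yaw. The screw-pattern centre is at about (562, −43), with the rod towards the back of the motor column. Next I'll triangulate the knob and print the move numbers.

```bash
python3 - <<'E'
from h import *
P=[];px=[]
for c,(u,v) in (("scene",(262,158)),("side",(277,154))):
    g=cv2.imread(f"pics/{c}0.png").max(2); m=np.zeros_like(g); cv2.circle(m,(u,v),16,255,-1)
    b=((g<62)&(m>0)).astype(np.uint8); b=cv2.morphologyEx(b,cv2.MORPH_OPEN,np.ones((6,6)))
    n,l,st,ce=cv2.connectedComponentsWithStats(b); i=1+np.argmax(st[1:,4]); print(c,st[i],ce[i])
    K,R,t=cam(c); P.append(K@np.c_[R,t]); px.append(ce[i])
X=cv2.triangulatePoints(P[0],P[1],px[0],px[1]); X=(X[:3]/X[3]).ravel(); print("knob",X)
a=np.radians(-20.8); L=np.array([[np.cos(a),np.sin(a)],[-np.sin(a),np.cos(a)]])
g=np.array([562,-43]); print("lathe knob",L@(X[:2]-g))
for n,p in dict(stick=(497,-91),frit=(538,56)).items(): print(n,L@(np.array(p)-g))
# target: lathe (x,-36) -> tool shifts at present pose
s=env.state(); Rw=Ro.from_euler('xyz',s["ee_rot"],degrees=True).as_matrix()
for lx,ly in ((90,-36),): 
    w=np.r_[L.T@[lx,ly]+g,320]; print(w, Rw.T@(w-s["ee_pos"]))
E
```

```text
scene [252 152  13  14 165] [258.26666667 158.84242424]
side [270 147  16  22 276] [277.77173913 156.85144928]
knob [590.49516114 -87.22488433 241.87948235]
lathe knob [ 42.34257262 -31.22372729]
stick [-43.71853477 -67.95358502]
frit [-57.59140551  84.02517487]
[ 633.35046023 -108.61335097  320.        ] [-640.68338343 -525.5803461   -95.04344974]
```

```bash
python3 -m crank '1 0 0 -48 0 0 6.7; 1 0 0 -48 0 0 0; 1 -40 -26 0 0 0 0; 1 -44 -28 0 0 0 0; 1 -44 -28 0 0 0 0; 1 -44 -28 0 0 0 0; 1 -44 -28 0 0 0 0; 1 -44 -28 0 0 0 0; 1 -44 -28 0 0 0 0; 1 -44 -28 0 0 0 0' 10; python3 -m crank '1 -44 -28 0 0 0 0; 1 -44 -28 0 0 0 0; 1 -44 -28 0 0 0 0; 1 -44 -28 0 0 0 0; 1 -44 -28 0 0 0 0; 1 -44 -28 0 0 0 0; 1 -44 -28 0 0 0 0; 1 -41 -29 0 0 0 0; 1 0 0 0 0 0 0; 1 0 0 0 0 0 0'
```

```text
time_s: 2.05
ee_pos: [387.5, 224.8, 321.2]
ee_rot: [180.0, 0.0, 159.2]
force: [1.4, -0.0, 0.2]
gripper_width: 0.6
gripper_force: 0.0
time_s: 3.3
ee_pos: [632.5, -107.7, 320.6]
ee_rot: [180.0, -0.1, 159.1]
force: [-0.5, 1.3, 0.5]
gripper_width: 0.6
gripper_force: 0.0
```

```bash
cat >> h.py <<'E'
A=np.radians(-20.8); L=np.array([[np.cos(A),np.sin(A)],[-np.sin(A),np.cos(A)]]); G=np.array([562.,-43.])
def look(tag,c="wrist"):
    s=env.state(); im=grab_frame(c); cv2.imwrite(f"pics/{tag}.png",im)
    print("tcp lathe",L@(s["ee_pos"][:2]-G),s["ee_pos"][2],"F",(L@s["force"][:2]).round(1),s["force"][2].round(1),"t",s["time_s"])
    C=cam(c,s)
    for n in ("gate_mid","knob"):
        for d in models.search_frame(n,c)[:1]:
            p=np.array(d["point"]); print(n,p.round(1),(L@(p[:2]-G)).round(1),round(d["p"],2),"px",proj(C,p)[0].round())
    return s,im,C
E
python3 - <<'E'
from h import *
s,im,C=look("w1")
r=rectify(im,C,170,562,-43,200,2); h=np.zeros((400,512+400,3),np.uint8); h[:384,:512]=im; h[:400,512:]=r
cv2.imwrite("pics/w1b.png",cv2.resize(h,(798,350)))
E
```

```text
tcp lathe [ 88.87773076 -35.490801  ] 320.64361405309586 F [-0.9  1.1] 0.5 t 3.3
gate_mid [551.1 -36.7 166.8] [-12.4   2. ] 0.57 px [292.  85.]
knob [585.8 -84.3 256.6] [ 36.9 -30.2] 0.64 px [263. 140.]
```

View pics/w1b.png

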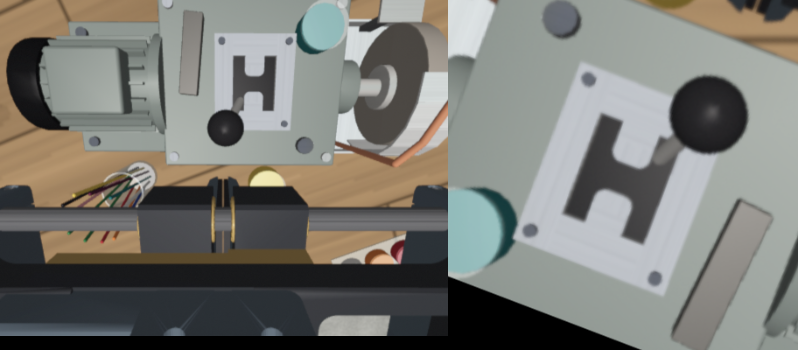

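The wrist view puts the knob at lathe (≈40, −34) and confirms the gate centre within 1 mm. I'll lower the tips behind the knob and push it to the front.

```bash
python3 -m crank '1 0 0 38 0 0 0; 1 0 0 37 0 0 0; 1 0 0 0 0 0 0; 1 6 0 0 0 0 0; 1 6 0 0 0 0 0; 1 6 0 0 0 0 0; 1 6 0 0 0 0 0; 1 6 0 0 0 0 0; 1 6 0 0 0 0 0; 1 6 0 0 0 0 0'; python3 -m crank '1 4 0 0 0 0 0; 1 3 0 0 0 0 0; 1 2 0 0 0 0 0; 1 0 0 0 0 0 0; 1 0 0 0 0 0 0'; python3 - <<'E'
from h import *
s,im,C=look("w2")
cv2.imwrite("pics/w2b.png",np.hstack([im[:260],rectify(im,C,256,562,-43,130,2)[:260]]))
E
```

```text
time_s: 4.7
ee_pos: [593.1, -93.0, 245.8]
ee_rot: [180.0, -0.0, 159.2]
force: [3.9, -1.9, 2.8]
gripper_width: 0.6
gripper_force: 1.9
time_s: 5.32
ee_pos: [585.0, -90.0, 245.7]
ee_rot: [-180.0, -0.0, 159.2]
force: [2.4, -1.3, 2.6]
gripper_width: 0.8
gripper_force: 1.3
tcp lathe [ 38.18352646 -35.74047162] 245.71849181631072 F [ 2.8 -0.4] 2.6 t 5.325
gate_mid [544.1 -30.7 167.2] [-21.1   5.1] 0.95 px [306. 130.]
knob [550.9 -73.8 260.3] [  0.6 -32.7] 0.86 px [262. 179.]
```

View pics/w2b.png

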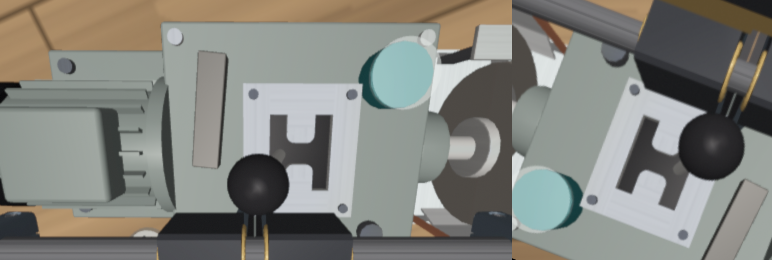

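Knob at lathe (≈4.5, −36), pixel (259,184), almost in neutral. I'll push 4 mm more, then go round to the motor side.

```bash
python3 -m crank '1 2 0 0 0 0 0; 1 2 0 0 0 0 0; 1 0 0 0 0 0 0; 1 -10 0 0 0 0 0; 1 0 -24 0 0 0 0; 1 0 -24 0 0 0 0; 1 20 0 0 0 0 0; 1 24 0 0 0 0 0; 1 0 0 0 0 0 0'; python3 -m crank '1 0 6 0 0 0 0; 1 0 6 0 0 0 0; 1 0 6 0 0 0 0; 1 0 6 0 0 0 0; 1 0 6 0 0 0 0; 1 0 6 0 0 0 0; 1 0 6 0 0 0 0; 1 0 0 0 0 0 0'; python3 - <<'E'
from h import *
s,im,C=look("w3")
cv2.imwrite("pics/w3b.png",np.hstack([im[:260],rectify(im,C,256,562,-43,130,2)[:260]]))
E
```

```text
time_s: 6.6
ee_pos: [531.1, -120.9, 245.4]
ee_rot: [-180.0, -0.2, 159.2]
force: [-0.1, -0.6, -1.1]
gripper_width: 0.2
gripper_force: 0.0
time_s: 7.6
ee_pos: [547.7, -81.2, 245.8]
ee_rot: [179.9, -0.0, 159.2]
force: [-0.2, -1.5, 0.5]
gripper_width: 0.5
gripper_force: 0.7
tcp lathe [  0.22493679 -40.8086359 ] 245.7540425754664 F [ 0.3 -1.5] 0.5 t 7.6
gate_mid [534.3 -24.8 168.6] [-32.4   7.2] 0.88 px [314. 162.]
knob [557.4 -48.8 185.2] [-2.2 -7.1] 0.84 px [298. 203.]
```

View pics/w3b.png

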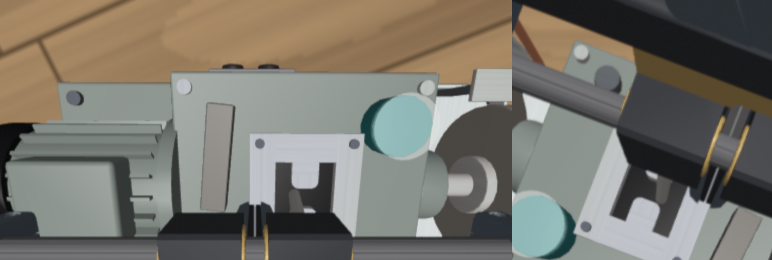

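Rod visible around (295,200) in the channel and moving with low force. I'll keep crossing, with smaller steps near the end.

```bash
python3 -m crank '1 0 6 0 0 0 0; 1 0 6 0 0 0 0; 1 0 6 0 0 0 0; 1 0 6 0 0 0 0; 1 0 6 0 0 0 0; 1 0 6 0 0 0 0; 1 0 0 0 0 0 0';  python3 -m crank '1 0 3 0 0 0 0; 1 0 2 0 0 0 0; 1 0 0 0 0 0 0'; python3 - <<'E'
from h import *
for c in ("side","scene"): s,im,C=look("x4"+c,c)
im=cv2.imread("pics/x4side.png"); C=cam("side")
cv2.imwrite("pics/w4b.png",np.hstack([cv2.resize(im[110:260,210:360],(390,390),interpolation=2),cv2.resize(cv2.imread("pics/x4scene.png")[100:230,210:340],(390,390),interpolation=2)]))
E
```

```text
time_s: 8.62
ee_pos: [560.5, -47.4, 245.6]
ee_rot: [179.9, -0.0, 159.2]
force: [-0.0, 0.3, -0.6]
gripper_width: 0.6
gripper_force: 0.1
time_s: 9.0
ee_pos: [561.9, -43.7, 245.4]
ee_rot: [-180.0, -0.1, 159.2]
force: [-1.8, -1.5, -1.3]
gripper_width: 0.5
gripper_force: 0.9
tcp lathe [ 0.14880677 -0.65975595] 245.44659152189442 F [-1.1 -2. ] -1.3 t 9.0
gate_mid [565.9 -37.7 175.8] [1.8 6.3] 0.57 px [293. 199.]
knob [575.3 -11.5 255. ] [ 1.2 34.2] 0.57 px [293. 175.]
tcp lathe [ 0.1864688  -0.62083822] 245.6040280835192 F [-0.2 -0.8] -0.2 t 9.15
gate_mid [576.5 -35.8 169.9] [11.  11.9] 0.83 px [280. 176.]
knob [574.  -23.2 260.2] [ 4.2 22.8] 0.5 px [287. 153.]
```

View pics/w4b.png

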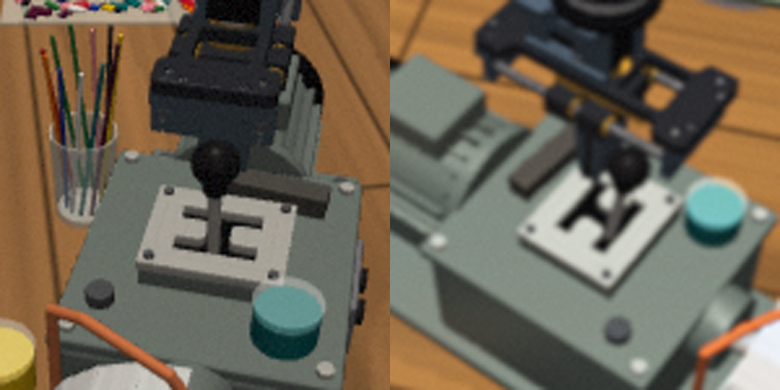

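```bash
python3 - <<'E'
from h import *
P=[(lambda K,R,t:K@np.c_[R,t])(*cam(c)) for c in("side","scene")]
X=cv2.triangulatePoints(P[0],P[1],np.array([292.3,174.2]),np.array([289.7,155.7]));X=(X[:3]/X[3]).ravel()
print(X,L@(X[:2]-G))
E
```

```text
[575.50999694 -16.73352012 254.48292046] [ 3.30208215 29.35207379]
```

Knob around y = 30 and needs about 36. I'll push in small steps, watching the force.

```bash
python3 -m crank '1 0 2 0 0 0 0; 1 0 2 0 0 0 0; 1 0 0 0 0 0 0'; python3 -m crank '1 0 1 0 0 0 0; 1 0 1 0 0 0 0; 1 0 0 0 0 0 0'
```

```text
time_s: 9.68
ee_pos: [563.5, -39.8, 245.8]
ee_rot: [180.0, -0.0, 159.2]
force: [-1.0, -2.1, -1.7]
gripper_width: 0.6
gripper_force: 1.1
time_s: 10.05
ee_pos: [564.3, -38.1, 246.0]
ee_rot: [180.0, -0.0, 159.2]
force: [-1.8, -2.4, -1.7]
gripper_width: 0.5
gripper_force: 1.1
```

```bash
python3 -m crank '1 0 -12 0 0 0 0; 1 25 0 0 0 0 0; 1 25 0 0 0 0 0; 1 0 20 0 0 0 0; 1 0 22 0 0 0 0; 1 0 0 0 0 0 0; 1 -6 0 0 0 0 0; 1 -6 0 0 0 0 0; 1 -6 0 0 0 0 0; 1 0 0 0 0 0 0'; python3 -m crank '1 -5 0 0 0 0 0; 1 -5 0 0 0 0 0; 1 0 0 0 0 0 0'; python3 - <<'E'
from h import *
for c in ("side","scene"): s,im,C=look("x5"+c,c)
im=cv2.imread("pics/x5side.png"); C=cam("side")
cv2.imwrite("pics/w5b.png",np.hstack([cv2.resize(im[110:260,210:360],(390,390),interpolation=2),cv2.resize(cv2.imread("pics/x5scene.png")[100:230,210:340],(390,390),interpolation=2)]))
E
```

```text
time_s: 11.3
ee_pos: [545.1, 0.8, 245.8]
ee_rot: [-180.0, -0.1, 159.1]
force: [-0.9, -0.9, 1.0]
gripper_width: 0.5
gripper_force: 0.5
time_s: 11.68
ee_pos: [554.6, -2.5, 246.0]
ee_rot: [-180.0, 0.0, 159.2]
force: [-2.2, -0.4, 1.5]
gripper_width: 0.3
gripper_force: 1.1
tcp lathe [-21.34026466  35.19990059] 245.9546118874664 F [-1.9 -1.2] 1.5 t 11.675
gate_mid [563.  -36.5 175.3] [-1.4  6.4] 0.92 px [294. 199.]
knob [735.5 -50.5  50. ] [164.9  54.6] 0.55 px [210. 246.]
tcp lathe [-21.57922454  35.26517077] 245.8832775971071 F [-2.6 -0.8] 0.7 t 11.825
gate_mid [573.5 -45.2 172.5] [11.5  2. ] 0.71 px [277. 174.]
knob [587.3 -17.5 260.2] [14.6 32.8] 0.78 px [288. 158.]
```

View pics/w5b.png

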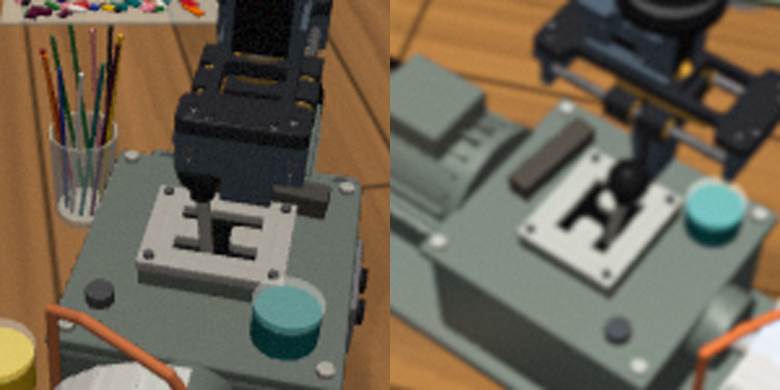

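The lever is entering the wheel-side back slot at low force. I'll carry on home.

```bash
python3 -m crank '1 -5 0 0 0 0 0; 1 -5 0 0 0 0 0; 1 -5 0 0 0 0 0; 1 -5 0 0 0 0 0; 1 -4 0 0 0 0 0; 1 -4 0 0 0 0 0; 1 0 0 0 0 0 0'; python3 -m crank '1 -2 0 0 0 0 0; 1 -2 0 0 0 0 0; 1 0 0 0 0 0 0'
```

```text
time_s: 12.85
ee_pos: [581.1, -12.3, 245.6]
ee_rot: [180.0, 0.0, 159.2]
force: [-2.3, 0.2, -1.8]
gripper_width: 0.3
gripper_force: 1.3
time_s: 13.22
ee_pos: [584.5, -13.7, 246.0]
ee_rot: [180.0, 0.0, 159.2]
force: [-2.6, 1.0, -2.4]
gripper_width: 0.5
gripper_force: 1.6
```

```bash
python3 -m crank '1 -1 0 0 0 0 0; 1 0 0 0 0 0 0'; python3 -m crank '1 -1 0 0 0 0 0; 1 0 0 0 0 0 0'
```

```text
time_s: 13.48
ee_pos: [585.3, -14.0, 245.9]
ee_rot: [180.0, 0.0, 159.2]
force: [-3.2, 1.0, -3.1]
gripper_width: 0.3
gripper_force: 1.8
time_s: 13.72
ee_pos: [586.0, -14.3, 245.8]
ee_rot: [180.0, -0.0, 159.2]
force: [-4.4, 1.0, -3.6]
gripper_width: 0.6
gripper_force: 2.1
```

```bash
python3 -m crank '1 -1 0 0 0 0 0; 1 0 0 0 0 0 0'; python3 -m crank '1 -1 0 0 0 0 0; 1 0 0 0 0 0 0'
```

```text
time_s: 13.98
ee_pos: [586.5, -14.5, 245.8]
ee_rot: [180.0, -0.1, 159.2]
force: [-5.2, 2.0, -3.2]
gripper_width: 0.1
gripper_force: 2.8
time_s: 14.22
ee_pos: [586.8, -14.7, 245.7]
ee_rot: [-180.0, -0.2, 159.2]
force: [-6.4, 2.1, -2.1]
gripper_width: 0.3
gripper_force: 3.5
```

```bash
python3 -m crank '1 -1 0 0 0 0 0; 1 0 0 0 0 0 0'; python3 -m crank '1 10 0 0 0 0 0; 1 15 0 0 0 0 0; 1 20 0 0 0 0 0; 1 30 0 -40 0 0 0; 1 40 0 -40 0 0 0; 1 45 0 0 0 0 0; 1 0 0 0 0 0 0; 1 0 0 0 0 0 0'; python3 - <<'E'
from h import *
for c in ("side","scene"): s,im,C=look("x6"+c,c)
a=cv2.imread("pics/x6side.png"); b=cv2.imread("pics/x6scene.png")
o=[cv2.resize(a[110:260,210:360],(390,390),interpolation=2),cv2.resize(b[100:230,210:340],(390,390),interpolation=2)]
cv2.imwrite("pics/w6b.png",np.hstack(o))
E
```

```text
time_s: 14.48
ee_pos: [587.1, -14.8, 245.6]
ee_rot: [-180.0, -0.3, 159.2]
force: [-7.6, 3.3, -1.4]
gripper_width: 0.8
gripper_force: 4.3
time_s: 15.48
ee_pos: [439.9, 41.4, 326.6]
ee_rot: [179.9, 0.2, 159.2]
force: [-0.7, 0.0, 1.0]
gripper_width: 0.2
gripper_force: 0.0
tcp lathe [-144.08802987   35.56159398] 326.5506277008752 F [-0.7 -0.2] 1.0 t 15.475
gate_mid [611.3 -20.8 246.1] [38.2 38.3] 0.39 px [272. 178.]
knob [613.5 -21.7 246.1] [40.6 38.2] 0.88 px [271. 177.]
tcp lathe [-143.70712292   35.46335994] 325.6403688714077 F [-0.3 -0.8] 0.1 t 15.625
gate_mid [565.6 -37.3 169.3] [1.3 6.6] 0.55 px [281. 173.]
knob [621.6 -27.6 258.5] [50.2 35.6] 0.46 px [280. 170.]
```

View pics/w6b.png

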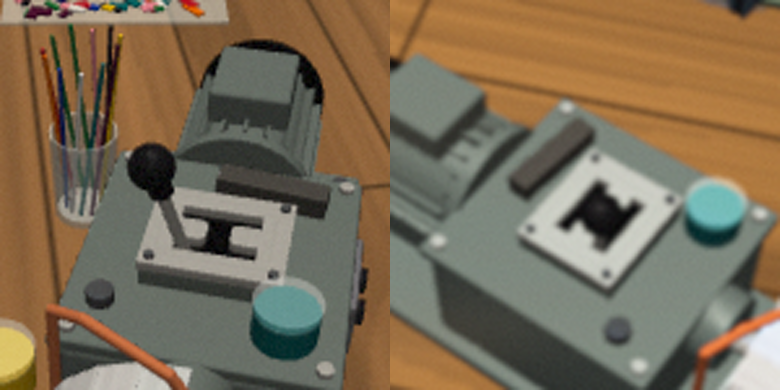

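```bash
python3 - <<'E'
from h import *
P=[(lambda K,R,t:K@np.c_[R,t])(*cam(c)) for c in("side","scene")]
X=cv2.triangulatePoints(P[0],P[1],np.array([268.5,174.6]),np.array([280,169.3]));X=(X[:3]/X[3]).ravel()
print(X,L@(X[:2]-G))
for al in (.21,.24,.27):
    x,y,z=180*np.sin(al),180*np.cos(al)*np.sin(.2),76+180*np.cos(al)*np.cos(.2)
    w=np.r_[L.T@[x,y]+G,z]; print(al,[proj(cam(c),w)[0].round(1) for c in("side","scene")])
E
```

```text
[615.46679947 -29.11380992 248.79000216] [45.05105421 31.96759978]
0.21 [array([273. , 175.6]), array([283.1, 168.6])]
0.24 [array([270.1, 175.6]), array([281.7, 170.4])]
0.27 [array([267.3, 175.6]), array([280.2, 172.3])]
```

The lever reads about 0.26–0.27 rad along, home against the slot end. The push force rose from 3 to 8 N as the motion stopped. Jars, tumbler and stick have not moved, and the arm is clear.

```bash
python3 -c "
from workcell import env
print(env.job_done())"
```

```text
the job is handed in; nothing more can be done
None
```

The lever is in slow gear, home in the back slot on the wheel side at about 0.26–0.27 rad, pushed there with closed fingertips (about 8 N at the end stop); the jars, tumbler and dressing stick were not touched, and I handed the job in at about 16 s with the arm clear.

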